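# Set out one ukulele's wooden parts on the kit boards

### The arm

A 7-joint arm with a two-finger parallel gripper is mounted at the origin on the work surface. World frame = base frame: x ahead of the robot, y to its left, z up, the work surface at z = 0. Lengths are in m, angles in rad, forces in N, time in s.
With the tool pointing down it reaches from about 0.4 to 0.875 m from the base axis. Payload 19.3 kg.
Tool frame: the origin (TCP) lies at the very end of the fingers, on their centre line; the grasp point (between the pads) lies 19 mm behind it; z points along the fingers, y is the line along which they close (so a half turn about z gives the same grasp; the last joint's range is limited). The gripper opens to 85 mm and grips with 20 to 120 N. Pads are 22 mm wide; open, the fingers measure 114 mm over their backs; the gripper's body (76 mm by 85 mm) begins 54 mm behind the grasp point. The pads swing forward as they close: fully open they stand 13 mm farther back than shut.
Start: joints at [-1.218, 0.521, -0.036, 1.599, 0.021, 1.021, -0.113], TCP at [0.256, 0.57, 0.231] pointing down, gripper open.
Joint ranges: [-2.91, 2.91], [-0.3, 2.13], [-1.5, 1.42], [0.17, 2.43], [-1.26, 4.41], [0.16, 1.93], [-2.52, 2.52]. Speed limits (rad/s): [1.89, 1.89, 2.39, 2.39, 3.01, 3.01, 3.01].

### API

Orientations are given as [roll, pitch, yaw] about the fixed x, y, z axes, in that order (R = Rz(yaw) Ry(pitch) Rx(roll)).
In Python, from workcell import bot gives the robot as it stands.
- The arm moves only by the shell command python3 -m crank 'ROWS' [FORCE]. ROWS is a JSON object of lists of equal length, an entry for each row: "travel": the shift along the world's x, y, z in cm, a list of three; "turn": the turn, a rotation vector about the world's x, y, z in degrees, a list of three; "gripper": the closure, from 0 (fully open) to 1 (shut). A call has exactly 5 rows; each row is the pose to reach, as a shift and turn from the pose commanded when the call began; what a row does not reach only later rows make up. A row lasts 1/10 s, in which the tool goes at most 50 mm and 8.59 degrees, less where a joint would pass 70% of its speed; a pose out of reach is approached as far as the arm can. A call with a gripper value outside its range is refused whole. The fingers move at their own pace and stop on an object; FORCE is the grip in N (left out, the last holds). Time passes only in rows, so rows that repeat a pose let the fingers close, or fill a call up. It gives the time, the measured TCP pose, the force, the opening and the grip force at its end, in the units of the state.
- bot.observe(): the state, without advancing time (a new reading comes with each control period).
- bot.grab_frame(name): name is "scene" or "side" or "wrist"; returns a dict with "pixels" (480x640x3 uint8, red, green, blue), "fx", "fy", "cx", "cy" (pixels), "dist" ([k1, k2, p1, p2, k3] as OpenCV has them; the pictures are not rectified), "extrinsics" (4x4, takes a point from world to camera coordinates). Camera axes: x right, y down, z forward; pixel columns grow to the right and rows downward; lengths in m; the calibration is good to about 2 mm. A picture is of the moment at which its call begins. There is no depth.
- bot.job_done(): hands the job in; it is judged then, once.
The state is a dict: "clock": time; "qpos": joint angles; "qd": joint speeds; "joint_efforts": joint torques, N m; "position": TCP position; "tool_rot": TCP orientation; "force": force on the tool from outside, world axes, zero at the start; "moment": the same for the moment, N m; "grip_width": finger opening in m; "finger_force": force on a finger pad.
Only numpy, scipy, OpenCV 4.12 (cv2) and the standard library are available. Lean on these libraries where they do the work, as an engineer would, in place of code of your own. Each camera call takes 0.05 s, during which the arm holds its last target. There are 200 camera calls.

### The job

Set out the wooden parts for one ukulele on the kit boards: lay the long brace, the short brace, the bridge and the heel block each flat, right way up, on the board painted with its own silhouette, so that the part covers its silhouette and lies along it. Let go of every part, and leave the little glue jar standing where it is.

Things in the scene. Friction and masses are not known exactly. Their poses are not given: they have to be found in the camera images.
- long_brace: Long brace: pale spruce bar 14 wide (x) x 140 long (y) x 16 mm high, the last 18 mm of each end tapering lower; about 25 g. Origin at the centre of its underside, z up, y along its length, x across it; same after a half turn. Starts on the table, length within about 30 degrees of world y. Grip it across its width near the middle.
- short_brace: Short brace: pale spruce bar of the same section and tapered ends but only 90 mm long: 14 (x) x 90 (y) x 16 mm high; about 16 g. Origin at the centre of its underside, z up, y along its length, x across it; same after a half turn. Starts on the table, length within about 30 degrees of world y. Grip it across its width near the middle.
- bridge: Bridge: dark rosewood string bridge 28 wide (x) x 84 long (y); the middle 50 mm is 13 mm high with a thin white saddle line on top, the two end wings are 8 mm high; about 28 g. Origin at the centre of its underside, z up, y along its length, x across it; same after a half turn. Starts on the table, length within about 30 degrees of world y. Grip it across its width at the middle.
- heel_block: Heel block: reddish mahogany block 40 wide (x) x 60 long (y) x 32 mm high with two small dark bolt holes on top; about 50 g. Origin at the centre of its underside, z up, y along its length, x across it; same after a half turn. Starts on the table, length within about 30 degrees of world y. Grip it across its 40 mm width.
- board_long_brace: Kit board: fixed plywood panel 66 (x) x 155 (y) x 4 mm thick. Dark silhouette painted in the middle: a long narrow bar 14 x 140 mm (the long brace's). Origin at the centre of its underside (on the table); top face 4 mm above it; silhouette flat, centred on the origin and lies along the board's y. Its length is within about 15 degrees of world y.
- board_short_brace: Kit board: fixed plywood panel 66 (x) x 155 (y) x 4 mm thick. Dark silhouette painted in the middle: a shorter narrow bar 14 x 90 mm (the short brace's). Origin at the centre of its underside (on the table); top face 4 mm above it; silhouette flat, centred on the origin and lies along the board's y. Its length is within about 15 degrees of world y.
- board_bridge: Kit board: fixed plywood panel 66 (x) x 155 (y) x 4 mm thick. Dark silhouette painted in the middle: a broader bar 28 x 84 mm (the bridge's). Origin at the centre of its underside (on the table); top face 4 mm above it; silhouette flat, centred on the origin and lies along the board's y. Its length is within about 15 degrees of world y.
- board_heel_block: Kit board: fixed plywood panel 66 (x) x 155 (y) x 4 mm thick. Dark silhouette painted in the middle: a stout rectangle 40 x 60 mm (the heel block's). Origin at the centre of its underside (on the table); top face 4 mm above it; silhouette flat, centred on the origin and lies along the board's y. Its length is within about 15 degrees of world y.
- glue_jar: Small closed white glue jar, 44 mm across and 50 mm high, standing loose near the middle of the work area. Origin at the centre of its underside, z up. Not part of the job: leave it alone. Loose some 20 cm to its +y and -y sides, no higher than 22 mm: a cork sanding block and a red pencil.
Not all that is in view belongs to the job. What is shaped like the long_brace but black or pink is not meant.

How it is judged:
By the outcome, as a careful person would: the job done as asked, in the order asked, and still so for the second after the job is handed in, with the robot touching nothing.
It also fails if it takes over 102 s, if anything falls off the work surface, if the arm or the gripper's body presses on something with over 40 N, if the wrist force passes 120 N, or if a joint passes its speed limit or range.

## Working session

There is one attempt and no reset: what is moved stays moved. The work goes in short steps, Python scripts to look and compute and a shell command to move; the robot and the scene stay as the last step left them, time stands still between calls to the robot, and variables do not carry over. Pictures are saved under pics/ and viewed, at most 16 in all, crops included, and the job is handed in when it is done.

```bash
mkdir -p pics; ls; python3 - <<'E'
from workcell import bot
import cv2,numpy as np
print(bot.observe())
for n in("scene","side"):
    f=bot.grab_frame(n); cv2.imwrite(f"pics/{n}0.png",f["pixels"][:,:,::-1]); 
    print(n,f["fx"],f["fy"],f["cx"],f["cy"],f["dist"],np.round(f["extrinsics"],3).tolist())
E
```

```text
pics
{'clock': 0.0, 'qpos': array([-1.21823908,  0.52202604, -0.03634817,  1.59997218,  0.02121808,
        1.02106857, -0.11278466]), 'qd': array([-4.58825615e-04,  2.94009024e-04,  5.42349513e-04,  1.16852425e-03,
        4.93053031e-04, -2.30834790e-05,  1.01258033e-03]), 'joint_efforts': array([ 1.59777846e-03, -9.27094173e+01,  1.98003821e+00, -3.69936776e+01,
        1.77595048e-02,  7.87111087e-03, -9.80765071e-05]), 'position': array([0.25631983, 0.56968002, 0.23073083]), 'tool_rot': array([-3.14050711e+00,  8.06336114e-05,  2.71886762e+00]), 'force': array([ 0.27944673, -0.25976293, -0.85557234]), 'moment': array([-0.01042896, -0.00049489, -0.00414894]), 'finger_force': 0.0, 'grip_width': 0.08544155144739424}
scene 438.66948461963773 438.66948461963773 320.7157706241274 237.6704400536786 [-0.06327042  0.          0.          0.          0.        ] [[0.854, 0.52, -0.001, -0.377], [0.422, -0.694, -0.583, -0.179], [-0.304, 0.498, -0.812, 1.104], [0.0, 0.0, 0.0, 1.0]]
side 623.5150032397297 623.5150032397297 314.7645810665124 243.96986875912287 [-0.09539617  0.          0.          0.          0.        ] [[0.688, -0.726, 0.008, -0.321], [-0.493, -0.475, -0.729, 0.244], [0.533, 0.498, -0.684, 1.097], [0.0, 0.0, 0.0, 1.0]]
```

View pics/scene0.png

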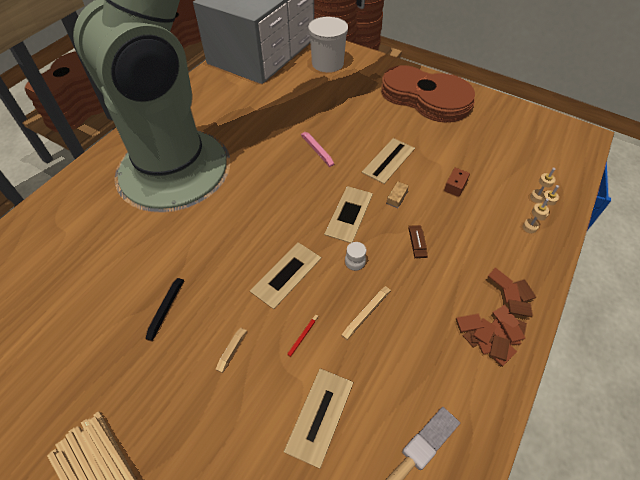

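View pics/side0.png

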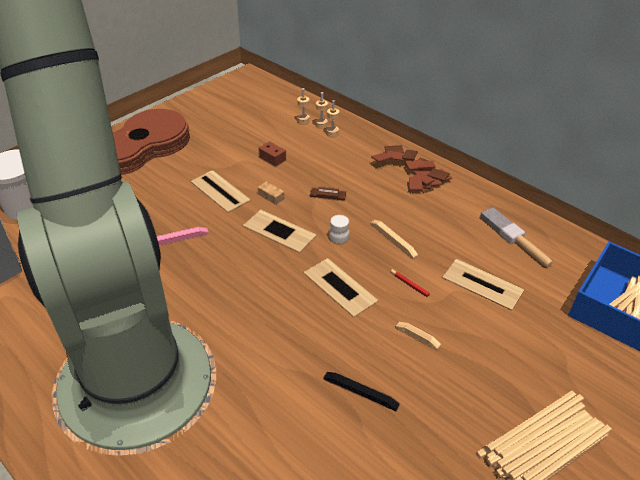

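The scene view shows the boards: long brace (388,160), heel (349,213), bridge (286,274), short brace (320,417). The parts are the heel block (457,181), bridge (418,241), long brace (366,312) and short brace (231,350). The jar is at (356,256). The side view agrees.

```bash
cat > h.py <<'E'
from workcell import bot
import cv2,numpy as np
def grab(n): return bot.grab_frame(n)
def ray(f,px,z):
    K=np.array([[f["fx"],0,f["cx"]],[0,f["fy"],f["cy"]],[0,0,1]]);E=np.array(f["extrinsics"])
    u=cv2.undistortPoints(np.float64(px).reshape(-1,1,2),K,np.float64(f["dist"])).reshape(-1,2)
    d=np.c_[u,np.ones(len(u))]@E[:3,:3]; c=-E[:3,:3].T@E[:3,3]
    return c+d*((z-c[2])/d[:,2])[:,None]
def proj(f,P):
    K=np.array([[f["fx"],0,f["cx"]],[0,f["fy"],f["cy"]],[0,0,1]]);E=np.array(f["extrinsics"])
    return cv2.projectPoints(np.float64(P).reshape(-1,1,3),cv2.Rodrigues(E[:3,:3])[0],E[:3,3],K,np.float64(f["dist"]))[0].reshape(-1,2)
def mask(f,kind):
    p=f["pixels"]; hsv=cv2.cvtColor(p,cv2.COLOR_RGB2HSV).astype(int); H,S,V=hsv[...,0],hsv[...,1],hsv[...,2]
    m={"dark":V<60,"spruce":(S<135)&(V>135)&(H>10)&(H<28),"red":((H<10)|(H>172))&(S>90)&(V<175)}[kind]
    return m.astype(np.uint8)
def rect(f,kind,seed,z):
    """world rect (x,y,len,wid,angle deg of length from +y, ccw) of the blob nearest the seed pixel"""
    cs,_=cv2.findContours(mask(f,kind),cv2.RETR_EXTERNAL,cv2.CHAIN_APPROX_NONE)
    cs=[c for c in cs if cv2.contourArea(c)>60]
    c=max(cs,key=lambda c:cv2.pointPolygonTest(c,tuple(map(float,seed)),True))
    w=ray(f,c.reshape(-1,2),z)[:,:2]
    return wrect(w)
def wrect(w):
    (x,y),_,_=r=cv2.minAreaRect((w*1000).astype(np.float32)); b=cv2.boxPoints(r)
    e=[b[1]-b[0],b[2]-b[1]]; e.sort(key=np.linalg.norm); v=e[1]
    a=np.degrees(np.arctan2(-v[0],v[1])); a=(a+90)%180-90
    return np.round([x,y,np.linalg.norm(e[1]),np.linalg.norm(e[0]),a],1)
E
python3 - <<'E'
from h import *
S={"Bl":("dark",(388,160),(220,190),.004),"Bh":("dark",(349,213),(279,230),.004),"Bb":("dark",(286,274),(340,286),.004),"Bs":("dark",(320,417),(484,283),.004),
"heel":("red",(457,181),(272,153),.016),"bridge":("red",(418,241),(328,194),.006),"long":("spruce",(366,312),(393,238),.008),"short":("spruce",(231,350),(417,334),.008)}
f=grab("scene");g=grab("side");w=grab("wrist")
for k,(kd,a,b,z) in S.items():
    for ff,s in((f,a),(g,b)):
        p=cv2.cvtColor(ff["pixels"],cv2.COLOR_RGB2HSV)[s[1],s[0]]
        try: print(k,p,rect(ff,kd,s,z))
        except Exception as e: print(k,p,e)
for ff,s in((f,(356,250)),(g,(340,226))): print("jar",ray(ff,[s],.04))
E_=np.array(w["extrinsics"]);print(w["fx"],w["dist"],-E_[:3,:3].T@E_[:3,3],E_[:3,:3].round(2).tolist())
cv2.imwrite("pics/w0.png",w["pixels"][:,:,::-1])
E
```

```text
Bl [10 77 20] [457.4 304.8 136.   11.2  -4.5]
Bl [30 27 28] [459.  306.8 135.4  10.5  -4.6]
Bh [18 55 23] [457.   99.1  56.5  37.7   9.7]
Bh [176  78  26] [457.9 101.2  56.1  36.3  10.2]
Bb [15 46 22] [ 424.1 -111.5   81.9   24.5   -7.5]
Bb [12 98 26] [ 424.6 -110.1   80.9   24.9   -6.9]
Bs [20 44 35] [ 632.8 -318.5   88.5   12.3    8.7]
Bs [ 8 97 21] [ 633.5 -318.6   86.5   12.2    9.5]
heel [  8 124  37] [636.2 311.   86.5  39.9   2.9]
heel [  8 154 149] [6.387e+02 3.127e+02 8.840e+01 6.520e+01 4.000e-01]
bridge [ 14  46 173] [634.9 321.2  87.7  40.4   2.9]
bridge [ 10 149 108] [624.  106.5  81.6  29.3  33.9]
long [ 17 109 213] [ 608.3 -103.   140.7   16.3  -10.2]
long [ 15 126 128] [ 612.3 -105.1  144.1   23.2  -10.3]
short [ 17 110 208] [ 427.6 -304.3   90.1   16.9    7.1]
short [ 14 119 193] [ 432.4 -303.5   92.    21.7    6.2]
jar [[ 0.5302735  -0.00647916  0.04      ]]
jar [[ 0.52923443 -0.01583816  0.04      ]]
363.7900689387596 [-0.03811179  0.          0.          0.          0.        ] [0.18886325 0.60043232 0.37364335] [[0.41, 0.91, -0.0], [0.87, -0.39, 0.29], [0.26, -0.12, -0.96]]
```

View pics/w0.png

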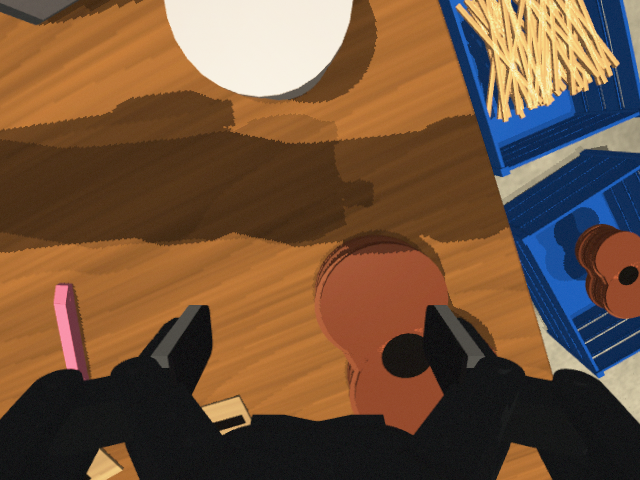

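The wrist view shows that the camera looks past the fingers, with the area below the TCP near image centre. It shows no job parts, only the pink bar at (68,320). I'll move over the heel block and refine from there.

```bash
cat > go.py <<'E'
# python3 go.py x y z(mm) [yawdeg]: remaining shift (cm) and z turn (deg)
import sys
from h import *
a=[float(v) for v in sys.argv[1:]];s=bot.observe()
print("d cm",np.round((np.array(a[:3])-s["position"]*1000)/10,2),"turn",round((a[3]-np.degrees(s["tool_rot"][2])+180)%360-180,2) if len(a)>3 else "","tilt",np.round(np.degrees(s["tool_rot"]),2),"t",s["clock"],"F",s["force"].round(1),"w",round(s["grip_width"],4),"q",s["qpos"].round(2))
E
python3 -m crank '{"travel":[[4,-2.7,0],[8,-5.4,0],[12,-8.1,0],[16,-10.7,0],[19,-12.9,0]],"turn":[[0,0,-7],[0,0,-14],[0,0,-21],[0,0,-28],[0,0,-32]],"gripper":[0,0,0,0,0]}'
python3 -m crank '{"travel":[[4,-2.7,0],[8,-5.4,0],[12,-8.1,0],[16,-10.7,0],[19,-12.9,0]],"turn":[[0,0,-7],[0,0,-14],[0,0,-21],[0,0,-28],[0,0,-32]],"gripper":[0,0,0,0,0]}'
python3 go.py 636 312 230 92
python3 - <<'E'
from h import *
w=grab("wrist");cv2.imwrite("pics/w1.png",w["pixels"][:,:,::-1])
E
```

```text
clock: 0.75
position: [0.4488, 0.4389, 0.2314]
tool_rot: [3.141, 0.001, 2.154]
force: [0.4, -0.6, 0.3]
grip_width: 0.0852
finger_force: 0.0
clock: 1.25
position: [0.6386, 0.3098, 0.2311]
tool_rot: [3.141, 0.001, 1.596]
force: [-0.4, 0.8, -0.8]
grip_width: 0.0854
finger_force: 0.0
d cm [-0.26  0.22 -0.11] turn 0.57 tilt [1.7998e+02 4.0000e-02 9.1430e+01] t 1.25 F [-0.4  0.8 -0.8] w 0.0854 q [-0.7   0.68  0.29  1.36 -0.2   1.13 -0.36]
```

View pics/w1.png

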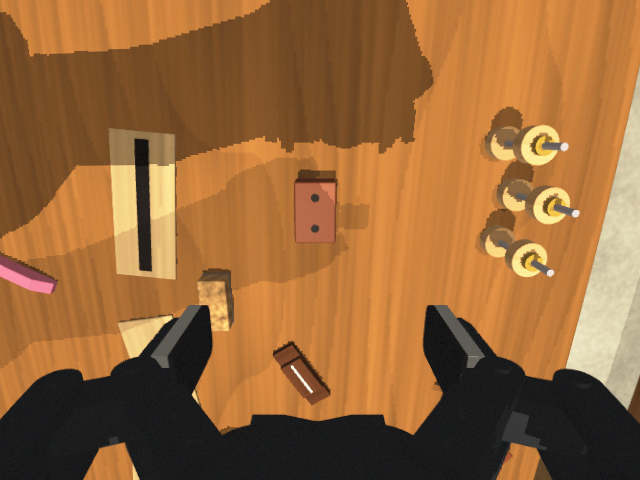

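The heel block's top shows at (315,211), with long side vertical. The long-brace board is at (143,205) and the bridge at (301,372). I'll measure the top faces by colour similarity.

```bash
cat >> h.py <<'E'
def face(f,seed,z,tol=22,box=90):
    """rect of the region with the colour at the seed"""
    L=cv2.cvtColor(cv2.GaussianBlur(f["pixels"],(3,3),0),cv2.COLOR_RGB2LAB)
    m=np.zeros((482,642),np.uint8); x,y=seed; L=np.ascontiguousarray(L)
    cv2.floodFill(L,m,(x,y),(0,0,0),(tol,)*3,(tol,)*3,4|cv2.FLOODFILL_MASK_ONLY|cv2.FLOODFILL_FIXED_RANGE|(255<<8))
    m=cv2.morphologyEx(m[1:-1,1:-1],cv2.MORPH_OPEN,np.ones((3,3)))
    cs,_=cv2.findContours(m,cv2.RETR_EXTERNAL,cv2.CHAIN_APPROX_NONE);c=max(cs,key=cv2.contourArea)
    return wrect(ray(f,c.reshape(-1,2),z)[:,:2])
E
python3 - <<'E'
from h import *
w=grab("wrist")
for t in(8,12,16,22): print("heel",t,face(w,(315,212),.032,t))
print("Bl",rect(w,"dark",(143,205),.004))
for t in(8,14,20): print("bridge",t,face(w,(292,377),.013,t),face(w,(310,376),.013,t))
f=grab("scene");g=grab("side")
for t in(12,18): print("sc",face(f,(454,187),.032,t),face(f,(413,240),.013,t)); 
for ff in (f,g):
  for k in((458,305,4),(636,312,32)): print(proj(ff,np.array(k)/1000))
E
```

```text
heel 8 [635.  306.9  62.3  36.    0.9]
heel 12 [638.  298.2 123.3 106.2   4.3]
heel 16 [486.3 231.2 422.6 254.  -84.7]
heel 22 [487.9 216.8 397.3 330.6  85.7]
Bl [456.  306.  139.3  13.4  -4.7]
bridge 8 [617.7 103.6  47.6   8.8  33.6] [629.1 103.7  60.4  23.4  35.7]
bridge 14 [628.4 103.   61.6  27.1  35.9] [628.3 103.2  62.   27.1  35.9]
bridge 20 [628.1 103.   62.4  27.7  36.3] [628.2 103.   62.4  27.6  36.3]
sc [639.5 264.8  39.2  25.1 -88.4] [621.  112.3  58.   25.8  33.9]
sc [639.4 264.7  40.   26.3  88. ] [621.2 112.1  60.2  27.1  36.7]
[[388.71850764 159.07327849]]
[[458.38195234 176.44024404]]
[[219.79523265 189.8812241 ]]
[[271.1384859  148.45021014]]
```

```bash
python3 - <<'E'
from h import *
w=grab("wrist");p=w["pixels"].astype(int)
print(p[164:192:1,303].tolist());print(p[236:250,303].tolist());print(p[215,288:300].tolist());print(p[215,328:342].tolist())
print(ray(w,[(303,180.5),(303,243),(295,215),(336,215)],.032).round(4).tolist(), ray(w,[(303,171)],0).round(4))
E
```

```text
[[164, 103, 50], [161, 103, 50], [161, 103, 48], [163, 102, 50], [161, 105, 49], [162, 105, 50], [164, 105, 51], [128, 81, 38], [84, 57, 27], [80, 52, 23], [84, 54, 27], [83, 54, 28], [85, 55, 29], [82, 53, 25], [83, 53, 28], [78, 47, 25], [70, 37, 19], [69, 37, 21], [72, 39, 28], [87, 45, 26], [126, 67, 44], [170, 98, 67], [183, 105, 73], [182, 107, 75], [182, 105, 73], [182, 105, 73], [181, 105, 75], [182, 107, 74]]
[[185, 108, 76], [187, 110, 76], [183, 106, 71], [185, 109, 74], [184, 107, 75], [186, 110, 76], [185, 108, 75], [167, 94, 65], [160, 96, 51], [165, 103, 51], [165, 104, 50], [165, 105, 52], [166, 104, 54], [165, 104, 54]]
[[178, 112, 55], [176, 112, 55], [179, 112, 54], [179, 114, 52], [185, 118, 57], [185, 119, 57], [184, 118, 59], [177, 113, 55], [131, 78, 45], [155, 85, 56], [185, 108, 75], [181, 107, 72]]
[[177, 101, 70], [179, 103, 72], [180, 103, 72], [180, 103, 70], [180, 104, 71], [179, 102, 68], [180, 103, 71], [176, 100, 67], [157, 88, 58], [125, 68, 40], [160, 102, 48], [164, 106, 51], [169, 108, 51], [176, 111, 55]]
[[0.6214, 0.3427, 0.032], [0.6226, 0.2818, 0.032], [0.6144, 0.3096, 0.032], [0.6537, 0.3108, 0.032]] [[0.6201 0.3483 0.    ]]
```

Heel block: the top centre ray-cast gives (635, 312), size about 60 x 40, yaw about 91. Grasping.

```bash

python3 -m crank '{"travel":[[-0.3,0.2,-4],[-0.3,0.2,-8],[-0.3,0.2,-12],[-0.3,0.2,-16],[-0.3,0.2,-19]],"turn":[[0,0,-0.4],[0,0,-0.4],[0,0,-0.4],[0,0,-0.4],[0,0,-0.4]],"gripper":[0,0,0.1,0.2,0.2]}' 30
python3 -m crank '{"travel":[[0,0,-2],[0,0,-3.4],[0,0,-3.4],[0,0,-3.4],[0,0,-3.4]],"turn":[[0,0,0],[0,0,0],[0,0,0],[0,0,0],[0,0,0]],"gripper":[0.2,0.2,0.7,1,1]}' 30
python3 -m crank '{"travel":[[0,0,0],[0,0,0],[0,0,2],[0,0,5],[0,0,8]],"turn":[[0,0,0],[0,0,0],[0,0,0],[0,0,0],[0,0,0]],"gripper":[1,1,1,1,1]}' 30
python3 go.py 457 100 100 100
```

```text
clock: 2.0
position: [0.6316, 0.3152, 0.039]
tool_rot: [-3.14, -0.0, 1.597]
force: [0.5, 0.1, 0.2]
grip_width: 0.0685
finger_force: 0.0
clock: 2.5
position: [0.6341, 0.3146, 0.0088]
tool_rot: [3.14, -0.001, 1.595]
force: [-0.8, 0.4, -0.3]
grip_width: 0.0394
finger_force: 31.2
clock: 3.0
position: [0.6335, 0.3138, 0.0895]
tool_rot: [3.141, 0.0, 1.595]
force: [-0.7, 1.1, -0.3]
grip_width: 0.0395
finger_force: 31.2
d cm [-17.65 -21.38   1.05] turn 8.64 tilt [179.99   0.    91.36] t 3.0 F [-0.7  1.1 -0.3] w 0.0395 q [-0.69  0.82  0.25  1.47 -0.24  0.87 -0.34]
```

```bash

python3 -m crank '{"travel":[[-2,-2,4],[-5.5,-5.2,7],[-9,-9,10],[-12,-13,12],[-15,-17,13]],"turn":[[0,0,2],[0,0,4],[0,0,6],[0,0,8],[0,0,8.5]],"gripper":[1,1,1,1,1]}'
python3 -m crank '{"travel":[[-2,-3,0.8],[-2.6,-4.4,0.8],[-2.6,-4.4,0.8],[-2.6,-4.4,0.8],[-2.6,-4.4,0.8]],"turn":[[0,0,0],[0,0,0],[0,0,0],[0,0,0],[0,0,0]],"gripper":[1,1,1,1,1]}'
python3 - <<'E'
from h import *
w=grab("wrist");cv2.imwrite("pics/w2.png",w["pixels"][:,:,::-1])
s=tuple(proj(w,[.457,.1,.004])[0].astype(int));print(s,rect(w,"dark",s,.004))
s=tuple(proj(w,[.458,.306,.004])[0].astype(int));print(s)
E
python3 go.py 457 100 60 100
```

```text
clock: 3.5
position: [0.4944, 0.1585, 0.2148]
tool_rot: [3.139, -0.001, 1.745]
force: [2.0, 0.2, 0.4]
grip_width: 0.0398
finger_force: 31.2
clock: 4.0
position: [0.4697, 0.1165, 0.2202]
tool_rot: [3.141, -0.0, 1.744]
force: [-0.2, -0.6, -0.4]
grip_width: 0.0395
finger_force: 31.2
(np.int64(302), np.int64(224)) [489.2   2.2  23.2  23.1  10. ]
(np.int64(342), np.int64(-2))
d cm [ -1.26  -1.64 -16.  ] turn 0.06 tilt [-179.99    0.     99.94] t 4.05 F [ 0.6  0.3 -0.5] w 0.0395 q [-0.59  0.32  0.28  1.99 -0.12  0.85 -0.07]
```

View pics/w2.png

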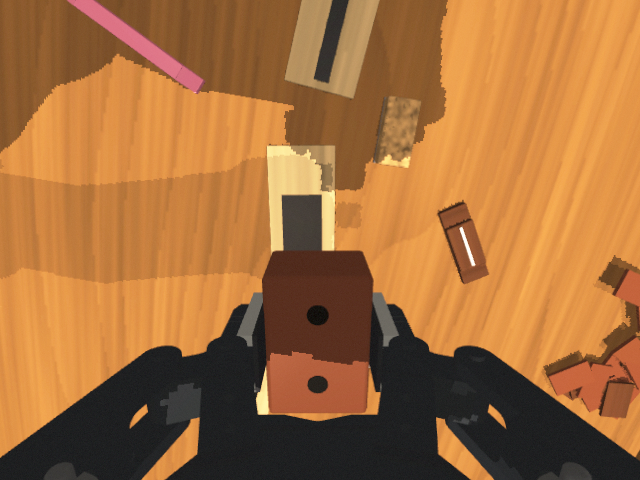

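The board's far half is visible: silhouette top corners near (282,195) and (322,195), board top corners (267,146) and (335,146). The held block hides the rest.

```bash
python3 - <<'E'
from h import *
w=grab("wrist")
p=w["pixels"].astype(int).sum(2)
m=cv2.inRange(w["pixels"],(0,0,0),(85,85,85)); m[252:]=0
def sub(v,i0):  # half-level crossing
    g=np.abs(np.diff(v.astype(float)));return i0+(g*np.arange(len(g))).sum()/g.sum()+.5
L=[(sub(p[r,276:290],276),r) for r in range(205,245,4)];R=[(sub(p[r,315:330],315),r) for r in range(205,245,4)]
T=[(c,sub(p[188:203,c],188)) for c in range(288,318,4)]
print(np.round(L[0],1),np.round(L[-1],1),np.round(R[0],1),np.round(R[-1],1),np.round(T[0],1))
l,r,t=[ray(w,q,.004)[:,:2]*1000 for q in(L,R,T)]
fit=lambda a:np.polyfit(a[:,1],a[:,0],1)
print("ang",[-np.degrees(np.arctan(fit(a)[0])) for a in(l,r)], "top ang",np.degrees(np.arctan(np.polyfit(t[:,0],t[:,1],1)[0])))
a=np.radians(10);ux=np.array([np.cos(a),np.sin(a)]);uy=np.array([-np.sin(a),np.cos(a)])
print("width",(r.mean(0)-l.mean(0))@ux); cx=((l@ux).mean()+(r@ux).mean())/2; cy=(t@uy).mean()-30
print("centre",cx*ux+cy*uy)
b=ray(w,[(267.5,146),(335,146)],.004)[:,:2]*1000;print("board",np.linalg.norm(b[1]-b[0]),b.mean(0)-77.5*uy)
E
python3 go.py 457 100 60 100
```

```text
[282. 205.] [282.8 241. ] [321.6 205. ] [321.4 241. ] [288.  194.6]
ang [np.float64(9.82212110548971), np.float64(9.903459020082085)] top ang 9.819624705832949
width 39.70981024146838
centre [455.76793554  99.94259721]
board 64.54058097508363 [456.20188691  99.18426578]
d cm [ -1.25  -1.62 -15.99] turn 0.07 tilt [-1.7998e+02  1.0000e-02  9.9930e+01] t 4.1 F [ 0.4 -0.  -1.1] w 0.0392 q [-0.59  0.32  0.28  1.99 -0.12  0.85 -0.07]
```

```bash

python3 -m crank '{"travel":[[-0.7,-0.7,-4],[-1.35,-1.35,-8],[-1.35,-1.35,-12],[-1.35,-1.35,-16],[-1.35,-1.35,-18.5]],"turn":[[0,0,0],[0,0,0],[0,0,0],[0,0,0],[0,0,0]],"gripper":[1,1,1,1,1]}'
python3 -m crank '{"travel":[[0,0,0],[0,0,-1],[0,0,-1.5],[0,0,-1.5],[0,0,-1.5]],"turn":[[0,0,0],[0,0,0],[0,0,0],[0,0,0],[0,0,0]],"gripper":[1,1,1,1,1]}'
python3 go.py 455.9 102.6 13 99.9
```

```text
clock: 4.6
position: [0.4549, 0.1022, 0.0324]
tool_rot: [-3.139, 0.0, 1.744]
force: [0.5, 1.2, -0.1]
grip_width: 0.0393
finger_force: 31.2
clock: 5.1
position: [0.4562, 0.1022, 0.0208]
tool_rot: [3.141, -0.0, 1.743]
force: [0.7, -0.0, -0.8]
grip_width: 0.0398
finger_force: 31.1
d cm [-0.03  0.04 -0.78] turn 0.02 tilt [ 1.7994e+02 -1.0000e-02  9.9880e+01] t 5.1 F [ 0.7 -0.  -0.8] w 0.0398 q [-0.45  0.65  0.14  2.15 -0.25  0.35  0.07]
```

```bash

python3 -m crank '{"travel":[[0,0,-0.4],[0,0,-0.7],[0,0,-0.7],[0,0,-0.7],[0,0,-0.7]],"turn":[[0,0,0],[0,0,0],[0,0,0],[0,0,0],[0,0,0]],"gripper":[1,1,1,0.3,0]}'
python3 -m crank '{"travel":[[0,0,0],[0,0,1],[0,0,4],[0,0,8],[0,0,12]],"turn":[[0,0,0],[0,0,0],[0,0,0],[0,0,0],[0,0,0]],"gripper":[0,0,0,0,0]}'
python3 -m crank '{"travel":[[3.5,0,2],[7,0,5],[10.5,0,8],[14,0,9],[17.2,0,9]],"turn":[[0,0,5],[0,0,10],[0,0,15],[0,0,20],[0,0,24]],"gripper":[0,0,0,0,0]}'
python3 - <<'E'
from h import *
w=grab("wrist");cv2.imwrite("pics/w3.png",w["pixels"][:,:,::-1])
print(proj(w,[[.628,.103,.013],[.456,.1,.036]]))
E
python3 go.py 628 103 230 124
```

```text
clock: 5.6
position: [0.4558, 0.102, 0.0132]
tool_rot: [3.142, -0.0, 1.743]
force: [-1.4, 0.4, 0.2]
grip_width: 0.0672
finger_force: 0.0
clock: 6.1
position: [0.4553, 0.1017, 0.1351]
tool_rot: [-3.141, 0.0, 1.743]
force: [0.1, 0.6, 0.3]
grip_width: 0.0853
finger_force: 0.0
clock: 6.6
position: [0.6298, 0.1018, 0.2263]
tool_rot: [3.138, 0.001, 2.165]
force: [0.1, 0.7, -0.1]
grip_width: 0.0851
finger_force: 0.0
[[316.21375812 209.19156723]
 [150.3897822  108.74593849]]
d cm [-0.49  0.15  0.52] turn -0.28 tilt [1.7981e+02 1.3000e-01 1.2428e+02] t 6.65 F [-3.7 -1.6 -3.3] w 0.0852 q [-0.37  0.56  0.17  1.57 -0.11  1.02  0.44]
```

View pics/w3.png

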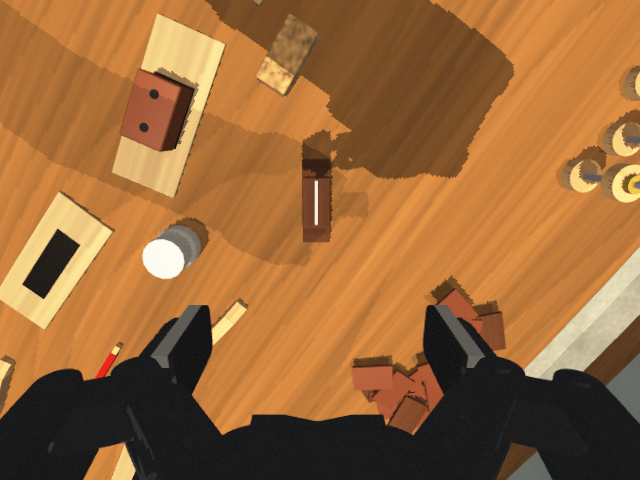

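The heel block sits on its silhouette at (157,110), and the bridge is vertical at (316,203). I'll locate the white saddle line for its centre.

```bash
python3 - <<'E'
from h import *
w=grab("wrist");p=w["pixels"]
m=cv2.inRange(cv2.cvtColor(p,cv2.COLOR_RGB2HSV),(0,0,110),(180,80,255)); m[:,:300]=0;m[:,335:]=0;m[:170]=0;m[235:]=0
ys,xs=np.nonzero(m);print(xs.min(),xs.max(),ys.min(),ys.max())
q=ray(w,np.c_[xs,ys],.0135)[:,:2]*1000; print("saddle",q.mean(0),wrect(q/1000))
print("ends",ray(w,[(317,160),(317,242.5)],.008).round(4).tolist(),"sides",ray(w,[(303,200),(331,200)],.013).round(4).tolist())
print(p[152:164,310].tolist(),p[236:248,310].tolist(),p[200,298:306].tolist(),p[200,326:335].tolist())
E
python3 go.py 628 103 230 124
```

```text
312 315 178 223
saddle [623.8941208  108.61593106] [624.1 108.1  44.7   3.   34.2]
ends [[0.605, 0.1423, 0.008], [0.6519, 0.0734, 0.008]] sides [[0.6151, 0.103, 0.013], [0.6378, 0.1185, 0.013]]
[[97, 63, 35], [98, 63, 35], [97, 61, 32], [96, 62, 31], [80, 51, 26], [58, 34, 21], [56, 32, 20], [53, 31, 19], [52, 32, 18], [50, 29, 15], [51, 28, 17], [49, 29, 19]] [[112, 66, 39], [115, 67, 42], [113, 65, 39], [112, 64, 37], [145, 91, 46], [161, 103, 50], [164, 106, 52], [163, 104, 49], [165, 106, 50], [167, 106, 53], [172, 110, 57], [194, 123, 62]] [[170, 109, 50], [163, 103, 48], [110, 63, 39], [122, 71, 43], [122, 71, 43], [120, 69, 41], [117, 66, 36], [112, 66, 35]] [[109, 63, 37], [93, 56, 34], [88, 56, 27], [155, 98, 48], [172, 109, 51], [172, 110, 54], [169, 107, 54], [166, 105, 52], [165, 106, 49]]
d cm [-0.23  0.17  0.62] turn 0.04 tilt [1.7993e+02 7.0000e-02 1.2396e+02] t 6.7 F [-0.7  0.6 -0.7] w 0.0852 q [-0.37  0.56  0.17  1.58 -0.11  1.01  0.43]
```

```bash

python3 -m crank '{"travel":[[-0.6,0.7,-4],[-0.6,0.7,-8],[-0.6,0.7,-12],[-0.6,0.7,-16],[-0.6,0.7,-18]],"turn":[[0,0,0],[0,0,0],[0,0,0],[0,0,0],[0,0,0]],"gripper":[0,0,0.2,0.35,0.35]}' 30
python3 -m crank '{"travel":[[0,0,0],[0,0,-1.5],[0,0,-3],[0,0,-3.5],[0,0,-3.5]],"turn":[[0,0,0],[0,0,0],[0,0,0],[0,0,0],[0,0,0]],"gripper":[0.35,0.35,0.35,0.35,0.35]}' 30
python3 go.py 624 108.4 2.5 124.2
```

```text
clock: 7.2
position: [0.6197, 0.1087, 0.0407]
tool_rot: [-3.138, -0.001, 2.162]
force: [0.1, 0.5, -0.3]
grip_width: 0.0552
finger_force: 0.0
clock: 7.7
position: [0.6214, 0.1089, 0.0077]
tool_rot: [-3.141, -0.0, 2.162]
force: [0.6, 0.4, -0.7]
grip_width: 0.0556
finger_force: 0.0
d cm [ 0.26 -0.05 -0.52] turn 0.33 tilt [-1.7995e+02 -2.0000e-02  1.2387e+02] t 7.7 F [ 0.6  0.4 -0.7] w 0.0556 q [-0.34  0.83  0.11  1.72 -0.15  0.61  0.45]
```

```bash

python3 -m crank '{"travel":[[0.2,0,-0.5],[0.2,0,-0.5],[0.2,0,-0.5],[0.2,0,-0.5],[0.2,0,-0.5]],"turn":[[0,0,0],[0,0,0],[0,0,0],[0,0,0],[0,0,0]],"gripper":[0.35,0.35,0.6,1,1]}' 30
python3 go.py 624 108.4 2.5 124.2
python3 -m crank '{"travel":[[0,0,0],[0,0,0.5],[0,0,3],[0,0,7],[0,0,11]],"turn":[[0,0,0],[0,0,0],[0,0,0],[0,0,0],[0,0,0]],"gripper":[1,1,1,1,1]}' 30
python3 go.py 424 -111 230 82.8
```

```text
clock: 8.2
position: [0.6239, 0.109, 0.0036]
tool_rot: [3.141, 0.0, 2.162]
force: [-0.8, 0.6, 5.0]
grip_width: 0.0272
finger_force: 30.1
d cm [ 0.01 -0.06 -0.11] turn 0.33 tilt [1.7998e+02 1.0000e-02 1.2387e+02] t 8.2 F [-0.8  0.6  5. ] w 0.0272 q [-0.34  0.84  0.11  1.71 -0.15  0.6   0.45]
clock: 8.7
position: [0.6233, 0.1088, 0.1144]
tool_rot: [-3.141, -0.0, 2.162]
force: [1.0, 0.6, 0.2]
grip_width: 0.0271
finger_force: 29.7
d cm [-19.93 -21.98  11.56] turn -41.07 tilt [-1.7995e+02 -2.0000e-02  1.2387e+02] t 8.7 F [1.  0.6 0.2] w 0.0271 q [-0.36  0.68  0.15  1.68 -0.13  0.8   0.43]
```

```bash

python3 -m crank '{"travel":[[-1,-1.5,3.5],[-4,-5,6.5],[-7,-9,9],[-10,-13,11],[-13,-16.5,11.6]],"turn":[[0,0,-4],[0,0,-11],[0,0,-18],[0,0,-25],[0,0,-32]],"gripper":[1,1,1,1,1]}'
python3 -m crank '{"travel":[[-3,-4,0],[-5.5,-7.5,0],[-6.9,-9.4,0],[-6.9,-9.4,0],[-6.9,-9.4,0]],"turn":[[0,0,-5],[0,0,-9],[0,0,-9],[0,0,-9],[0,0,-9]],"gripper":[1,1,1,1,1]}'
python3 - <<'E'
from h import *
w=grab("wrist");w=grab("wrist");cv2.imwrite("pics/w4.png",w["pixels"][:,:,::-1])
s=proj(w,[.424,-.111,.004])[0].astype(int);print(s,w["pixels"][s[1],s[0]])
print(rect(w,"dark",tuple(s),.004),face(w,tuple(s),.004,25))
E
python3 go.py 424 -111 30 82.8
```

```text
clock: 9.2
position: [0.4999, -0.0491, 0.2289]
tool_rot: [3.139, -0.001, 1.599]
force: [0.8, -1.7, 0.4]
grip_width: 0.0268
finger_force: 29.7
clock: 9.7
position: [0.4317, -0.1418, 0.2275]
tool_rot: [3.141, -0.0, 1.446]
force: [0.3, 0.3, -0.5]
grip_width: 0.0273
finger_force: 29.7
[306 180] [65 58 55]
[424.7 -96.9  54.3  26.4  -5.4] [ 416.4 -261.8  221.1   76.1   -6.1]
d cm [ -0.81   3.02 -19.72] turn -0.15 tilt [ 1.7998e+02 -1.0000e-02  8.2950e+01] t 9.8 F [0.8 0.6 0. ] w 0.027 q [-0.17  0.28  0.43  2.05 -0.15  0.84  0.23]
```

View pics/w4.png

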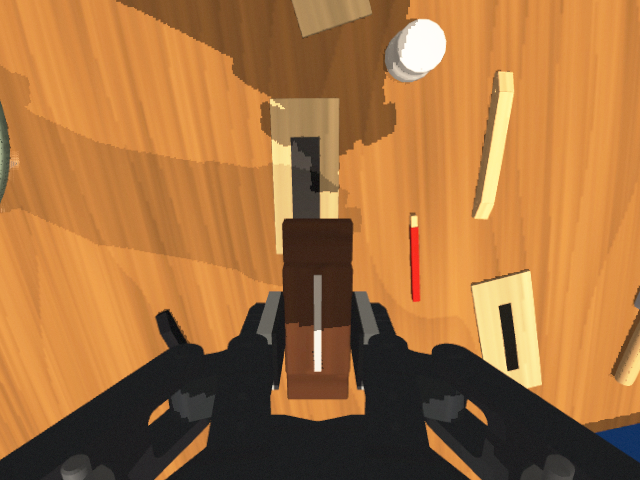

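The bridge silhouette spans cols 292–320 with its top edge at row 137. It is partly hidden by the held bridge below row 218. I'll use an edge-profile helper.

```bash
cat >> h.py <<'E'
def edges(f,x,y,a,L,W,z,s0=-.8,s1=.8,ends=(1,-1),r=8):
    """edges of a bar near pose (mm,deg): strongest grey step on lines across each edge. s0..s1: part of the half length used"""
    G=cv2.cvtColor(f["pixels"],cv2.COLOR_RGB2GRAY).astype(np.float32);c=np.array([x,y])
    a=np.radians(a);ux=np.array([np.cos(a),np.sin(a)]);uy=np.array([-np.sin(a),np.cos(a)]);t=np.arange(-r,r+.1,.25)
    def cut(p,n):
        q=proj(f,np.c_[(p+t[:,None]*n)/1000,np.full(len(t),z)]).astype(np.float32)
        v=cv2.remap(G,q[None,:,0],q[None,:,1],cv2.INTER_LINEAR)[0];g=np.abs(np.gradient(cv2.GaussianBlur(v[None],(9,1),1.5)[0]))
        return t[g.argmax()]
    ss=np.linspace(s0,s1,15)*L/2
    lo=np.array([cut(c+s*uy-W/2*ux,ux) for s in ss]);hi=np.array([cut(c+s*uy+W/2*ux,ux) for s in ss])
    e={k:np.median([cut(c+k*L/2*uy+m*ux,uy) for m in np.linspace(-.3,.3,9)*W]) for k in ends}
    def lin(d):
        k=np.abs(d-np.median(d))<1.5; p=np.polyfit(ss[k],d[k],1);return p,k.sum()
    (pl,nl),(ph,nh)=lin(lo),lin(hi)
    dx=(pl[1]+ph[1])/2;dy=np.mean(list(e.values()));A=np.degrees(a)-np.degrees((pl[0]*nl+ph[0]*nh)/(nl+nh))
    print("centre",(c+dx*ux+dy*uy).round(1),"ang",A.round(2),"W",round(W+ph[1]-pl[1],1),"n",nl,nh,"end shifts",e)
E
python3 - <<'E'
from h import *
w=grab("wrist")
edges(w,424,-111,-7.2,84,28,.004,-.2,.85,(1,))
E
python3 go.py 424 -111 30 82.8
```

```text
centre [ 422.9 -110.6] ang -6.66 W 27.9 n 15 15 end shifts {1: np.float64(0.25)}
d cm [ -0.81   3.01 -19.71] turn -0.16 tilt [ 1.800e+02 -1.000e-02  8.296e+01] t 9.85 F [-0.1  0.1 -0.3] w 0.0268 q [-0.17  0.28  0.43  2.05 -0.15  0.84  0.23]
```

```bash

python3 -m crank '{"travel":[[-0.4,1.5,-4],[-0.86,3.1,-8],[-0.86,3.1,-12],[-0.86,3.1,-16],[-0.86,3.1,-19.5]],"turn":[[0,0,0],[0,0,0.1],[0,0,0.1],[0,0,0.1],[0,0,0.1]],"gripper":[1,1,1,1,1]}'
python3 -m crank '{"travel":[[0,0,0],[0,0,-0.8],[0,0,-1.6],[0,0,-1.6],[0,0,-1.6]],"turn":[[0,0,0],[0,0,0],[0,0,0],[0,0,0],[0,0,0]],"gripper":[1,1,1,1,1]}'
python3 go.py 423.5 -110.3 8 83.1
```

```text
clock: 10.35
position: [0.4229, -0.1099, 0.0301]
tool_rot: [-3.141, -0.0, 1.45]
force: [1.3, -0.6, -1.2]
grip_width: 0.0271
finger_force: 29.7
clock: 10.85
position: [0.4234, -0.1109, 0.0169]
tool_rot: [3.14, -0.0, 1.448]
force: [-0.5, 0.5, -0.8]
grip_width: 0.027
finger_force: 29.9
d cm [ 0.01  0.06 -0.89] turn 0.12 tilt [ 1.7993e+02 -1.0000e-02  8.2980e+01] t 10.85 F [-0.5  0.5 -0.8] w 0.027 q [-0.02  0.65  0.19  2.23 -0.39  0.3   0.38]
```

```bash

python3 -m crank '{"travel":[[0,0.05,-0.5],[0,0.05,-0.8],[0,0.05,-0.8],[0,0.05,-0.8],[0,0.05,-0.8]],"turn":[[0,0,0],[0,0,0],[0,0,0],[0,0,0],[0,0,0]],"gripper":[1,1,1,0.5,0]}'
python3 -m crank '{"travel":[[0,0,0],[0,0,1],[0,0,4],[0,0,8],[0,0,12]],"turn":[[0,0,0],[0,0,0],[0,0,0],[0,0,0],[0,0,0]],"gripper":[0,0,0,0,0]}'
python3 -m crank '{"travel":[[3.5,0,2],[7.5,0.2,4],[12,0.4,6],[16,0.6,8],[18.7,0.7,9.5]],"turn":[[0,0,-1],[0,0,-2],[0,0,-3],[0,0,-3],[0,0,-3]],"gripper":[0,0,0,0,0]}'
python3 - <<'E'
from h import *
for i in range(4): w=grab("wrist")
cv2.imwrite("pics/w5.png",w["pixels"][:,:,::-1])
edges(w,610,-104,-10.2,140,14,.016,-.65,.65)
edges(w,423.5,-110.7,-6.9,84,28,.008)
E
python3 go.py 610 -104 2.5 79.8
```

```text
clock: 11.35
position: [0.4229, -0.1105, 0.0082]
tool_rot: [3.142, 0.0, 1.448]
force: [0.2, 0.5, -0.8]
grip_width: 0.0553
finger_force: 0.0
clock: 11.85
position: [0.4223, -0.1105, 0.1299]
tool_rot: [-3.141, -0.0, 1.448]
force: [1.1, 1.4, 0.6]
grip_width: 0.0853
finger_force: 0.0
clock: 12.35
position: [0.612, -0.1028, 0.2253]
tool_rot: [3.14, -0.0, 1.397]
force: [-0.8, 0.1, -0.2]
grip_width: 0.0852
finger_force: 0.0
centre [ 609. -100.] ang -9.62 W 13.3 n 15 15 end shifts {1: np.float64(2.0), -1: np.float64(5.5)}
centre [ 422.2 -111.3] ang -6.51 W 32.8 n 4 15 end shifts {1: np.float64(1.0), -1: np.float64(-2.5)}
d cm [  0.05  -0.05 -22.1 ] turn -0.17 tilt [-1.7999e+02  1.0000e-02  7.9970e+01] t 12.55 F [ 0.3  0.3 -0.4] w 0.0853 q [-0.21  0.56  0.43  1.64 -0.26  1.    0.13]
```

View pics/w5.png

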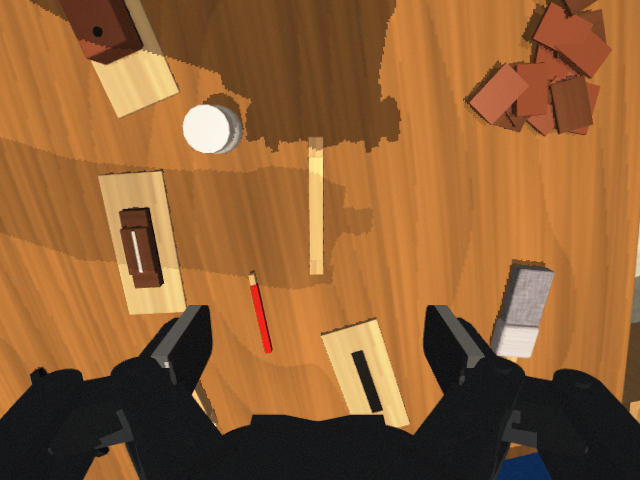

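The long brace is vertical at col 316, rows 137–275. The placed bridge covers its silhouette at (140,248). I'll find the brace's ends precisely.

```bash
python3 - <<'E'
from h import *
w=grab("wrist");p=w["pixels"].astype(int)
print(p[130:144,316].tolist());print(p[268:280,316].tolist())
for z in(0,.004,.008):
    q=ray(w,[(316,136.5),(316,275)],z)[:,:2]*1000;print(z,q.round(1).tolist(),q.mean(0),np.linalg.norm(q[0]-q[1]))
E
```

```text
[[113, 74, 36], [110, 71, 34], [112, 72, 38], [110, 72, 35], [112, 74, 37], [109, 71, 35], [131, 90, 52], [168, 123, 77], [163, 120, 74], [164, 121, 74], [162, 119, 72], [163, 120, 73], [163, 119, 73], [164, 121, 74]]
[[231, 178, 108], [232, 180, 109], [231, 177, 108], [232, 179, 109], [232, 179, 109], [235, 180, 108], [200, 139, 78], [167, 105, 50], [167, 106, 50], [167, 106, 50], [168, 107, 53], [166, 106, 49]]
0 [[619.6, -33.0], [594.5, -174.6]] [ 607.02593632 -103.81627973] 143.8751336787444
0.004 [[619.6, -33.0], [594.8, -173.1]] [ 607.18607735 -103.01816143] 142.30331310055627
0.008 [[619.6, -32.9], [595.0, -171.5]] [ 607.34621838 -102.22004313] 140.73149252236826
```

```bash

python3 -m crank '{"travel":[[-0.1,0.15,-4],[-0.1,0.15,-8],[-0.1,0.15,-12],[-0.1,0.15,-16],[-0.1,0.15,-19.5]],"turn":[[0,0,0.4],[0,0,0.4],[0,0,0.4],[0,0,0.4],[0,0,0.4]],"gripper":[0,0,0.2,0.4,0.5]}' 30
python3 -m crank '{"travel":[[0,0,0],[0,0,-0.8],[0,0,-1.6],[0,0,-1.6],[0,0,-1.6]],"turn":[[0,0,0],[0,0,0],[0,0,0],[0,0,0],[0,0,0]],"gripper":[0.5,0.5,0.5,0.5,0.5]}' 30
python3 go.py 608.5 -102 4 80.4
```

```text
clock: 13.1
position: [0.6073, -0.1019, 0.0264]
tool_rot: [-3.14, 0.0, 1.402]
force: [0.8, 0.4, 0.2]
grip_width: 0.044
finger_force: 0.0
clock: 13.6
position: [0.6093, -0.102, 0.013]
tool_rot: [3.141, -0.0, 1.403]
force: [-0.3, 0.8, -0.0]
grip_width: 0.0424
finger_force: 0.0
d cm [-0.08 -0.   -0.9 ] turn 0.03 tilt [ 1.7994e+02 -1.0000e-02  8.0370e+01] t 13.6 F [-0.3  0.8 -0. ] w 0.0424 q [-0.13  0.83  0.3   1.76 -0.39  0.61  0.23]
```

```bash

python3 -m crank '{"travel":[[0,0,-0.5],[0,0,-0.9],[0,0,-0.9],[0,0,-0.9],[0,0,-0.9]],"turn":[[0,0,0],[0,0,0],[0,0,0],[0,0,0],[0,0,0]],"gripper":[0.5,0.5,0.7,1,1]}' 30
python3 go.py 608.5 -102 4 80.4
python3 -m crank '{"travel":[[0,0,0],[0,0,0.5],[0,0,4],[0,0,8.5],[0,0,13]],"turn":[[0,0,0],[0,0,0],[0,0,0],[0,0,0],[0,0,0]],"gripper":[1,1,1,1,1]}' 30
python3 -m crank '{"travel":[[-1.5,3.5,2],[-3,7.5,4],[-4.5,11.5,6],[-6,15.5,8],[-7.5,19.5,9.5]],"turn":[[0,0,1],[0,0,2],[0,0,3],[0,0,4],[0,0,5]],"gripper":[1,1,1,1,1]}'
python3 -m crank '{"travel":[[-1.5,3.5,0],[-3,7.5,0],[-4.5,11.5,0],[-6,14.5,0],[-7.5,15,0]],"turn":[[0,0,0],[0,0,0],[0,0,0],[0,0,0],[0,0,0]],"gripper":[1,1,1,1,1]}'
python3 - <<'E'
from h import *
for i in range(4): w=grab("wrist")
cv2.imwrite("pics/w6.png",w["pixels"][:,:,::-1])
edges(w,457,306,-4.6,140,14,.004,.2,.8,(1,))
E
python3 go.py 457 306 30 85.4
```

```text
clock: 14.1
position: [0.609, -0.102, 0.0032]
tool_rot: [3.141, 0.0, 1.403]
force: [-0.4, 0.8, -0.4]
grip_width: 0.0134
finger_force: 29.6
d cm [-0.05  0.    0.08] turn 0.03 tilt [179.99   0.    80.37] t 14.1 F [-0.4  0.8 -0.4] w 0.0134 q [-0.12  0.84  0.29  1.76 -0.39  0.59  0.23]
clock: 14.6
position: [0.6085, -0.102, 0.1348]
tool_rot: [-3.141, 0.0, 1.402]
force: [0.9, -0.5, 0.1]
grip_width: 0.0127
finger_force: 29.6
clock: 15.1
position: [0.5332, 0.0945, 0.2297]
tool_rot: [3.14, -0.001, 1.491]
force: [0.4, 0.0, -0.8]
grip_width: 0.0133
finger_force: 29.6
clock: 15.6
position: [0.4576, 0.2466, 0.2282]
tool_rot: [-3.142, -0.001, 1.494]
force: [-0.1, -0.2, -0.5]
grip_width: 0.0132
finger_force: 29.6
centre [456.4 305.8] ang -4.42 W 14.5 n 15 15 end shifts {1: np.float64(-0.25)}
d cm [ -0.2    6.36 -19.85] turn 0.05 tilt [ 1.7998e+02 -1.0000e-02  8.5350e+01] t 15.8 F [ 0.2 -0.6 -0.9] w 0.0132 q [-0.91  0.38  0.4   1.9  -0.19  0.9  -0.5 ]
```

View pics/w6.png

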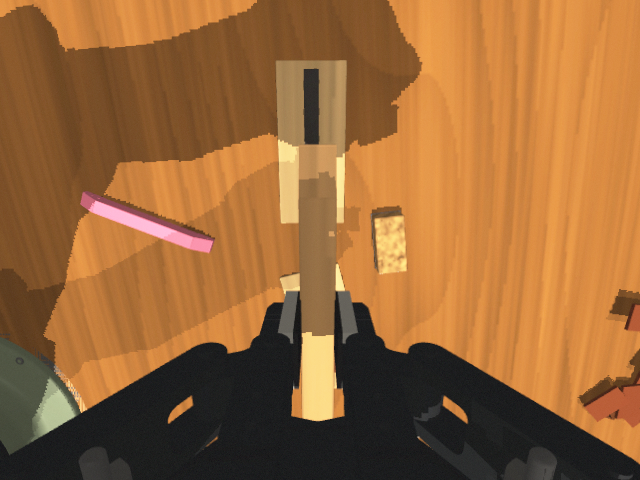

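The long silhouette's free part is at cols 304–319 with its top at row 69, and the held brace is in line with it. Placing.

```bash

python3 -m crank '{"travel":[[-0.2,3.2,-1],[-0.2,6.35,-4],[-0.2,6.35,-8.5],[-0.2,6.35,-13],[-0.2,6.35,-17.5]],"turn":[[0,0,0],[0,0,0.1],[0,0,0.1],[0,0,0.1],[0,0,0.1]],"gripper":[1,1,1,1,1]}'
python3 -m crank '{"travel":[[0,0,-1],[0,0,-2.5],[0,0,-3.5],[0,0,-3.5],[0,0,-3.5]],"turn":[[0,0,0],[0,0,0],[0,0,0],[0,0,0],[0,0,0]],"gripper":[1,1,1,1,1]}'
python3 go.py 457 305.8 7.8 85.5
```

```text
clock: 16.3
position: [0.4579, 0.3055, 0.0517]
tool_rot: [3.141, -0.0, 1.49]
force: [0.5, 0.8, -1.0]
grip_width: 0.0133
finger_force: 29.6
clock: 16.8
position: [0.4575, 0.3069, 0.0192]
tool_rot: [3.141, -0.001, 1.492]
force: [0.1, 0.5, -0.2]
grip_width: 0.0129
finger_force: 29.6
d cm [-0.05 -0.11 -1.14] turn 0.03 tilt [ 1.7994e+02 -6.0000e-02  8.5470e+01] t 16.8 F [ 0.1  0.5 -0.2] w 0.0129 q [-0.87  0.74  0.24  1.94 -0.34  0.5  -0.47]
```

```bash

python3 -m crank '{"travel":[[0,0,-0.6],[-0.05,-0.1,-1.1],[-0.05,-0.1,-1.1],[-0.05,-0.1,-1.1],[-0.05,-0.1,-1.1]],"turn":[[0,0,0],[0,0,0],[0,0,0],[0,0,0],[0,0,0]],"gripper":[1,1,1,0.6,0]}'
python3 -m crank '{"travel":[[0,0,0],[0,0,1],[0,0,4.5],[0,0,9],[0,0,13.5]],"turn":[[0,0,0],[0,0,0],[0,0,0],[0,0,0],[0,0,0]],"gripper":[0,0,0,0,0]}'
python3 -m crank '{"travel":[[0,-3.5,2.5],[0,-7.5,5],[0,-12,7],[0,-16.5,8.5],[0,-21,9]],"turn":[[0,0,1],[0,0,2],[0,0,3],[0,0,4],[0,0,5]],"gripper":[0,0,0,0,0]}'
python3 - <<'E'
from h import *
for i in range(2): w=grab("wrist")
cv2.imwrite("pics/w7.png",w["pixels"][:,:,::-1])
E
python3 go.py 430 -304 230 97
```

```text
clock: 17.3
position: [0.4563, 0.3055, 0.0071]
tool_rot: [-3.141, 0.0, 1.492]
force: [-0.1, 0.4, 0.2]
grip_width: 0.0411
finger_force: 0.0
clock: 17.8
position: [0.4561, 0.3052, 0.1442]
tool_rot: [-3.141, 0.0, 1.491]
force: [0.4, 1.1, -0.3]
grip_width: 0.0855
finger_force: 0.0
clock: 18.3
position: [0.4565, 0.0939, 0.2342]
tool_rot: [3.139, -0.002, 1.58]
force: [0.7, -0.7, -0.9]
grip_width: 0.0855
finger_force: 0.0
d cm [ -2.65 -39.42  -0.39] turn 6.89 tilt [ 1.7989e+02 -2.0000e-02  9.0110e+01] t 18.4 F [-1.1  1.2  0.3] w 0.0853 q [-0.67  0.28  0.43  2.02 -0.15  0.87 -0.16]
```

View pics/w7.png

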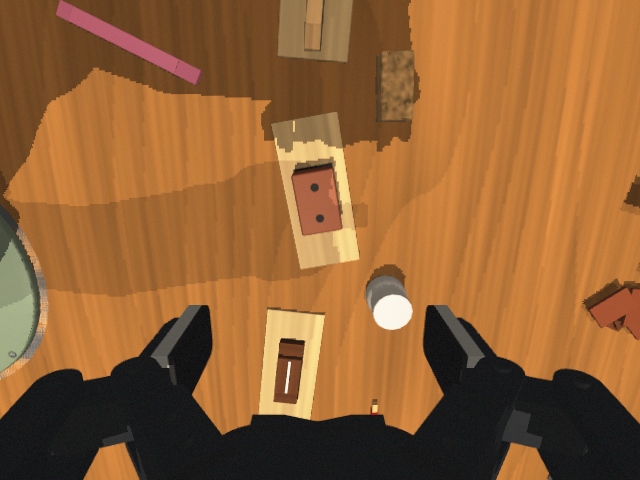

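The heel block at (318,200) covers its silhouette with no dark rim showing. The bridge (289,372) and long brace (314,25) are on their boards. On to the short brace.

```bash

python3 -m crank '{"travel":[[-0.2,-4,0],[-0.5,-8.5,0],[-0.9,-13,0],[-1.2,-17.5,0],[-1.4,-21,0]],"turn":[[0,0,1],[0,0,2],[0,0,3],[0,0,4],[0,0,5]],"gripper":[0,0,0,0,0]}'
python3 -m crank '{"travel":[[-0.2,-4,0],[-0.5,-8.5,0],[-0.9,-13,0],[-1.2,-17,0],[-1.2,-18.4,0]],"turn":[[0,0,1],[0,0,2],[0,0,2],[0,0,2],[0,0,2]],"gripper":[0,0,0,0,0]}'
python3 - <<'E'
from h import *
for i in range(4): w=grab("wrist")
cv2.imwrite("pics/w8.png",w["pixels"][:,:,::-1])
edges(w,430,-304,6.7,90,14,.016,-.5,.5)
E
python3 go.py 430 -304 230 97
```

```text
clock: 18.9
position: [0.4417, -0.1167, 0.2328]
tool_rot: [3.141, -0.0, 1.666]
force: [0.4, -0.2, 0.5]
grip_width: 0.0855
finger_force: 0.0
clock: 19.4
position: [0.4291, -0.302, 0.2327]
tool_rot: [3.142, 0.001, 1.697]
force: [-0.4, 1.5, -0.8]
grip_width: 0.0853
finger_force: 0.0
centre [ 428.4 -301. ] ang 7.39 W 13.2 n 15 15 end shifts {1: np.float64(2.25), -1: np.float64(4.0)}
d cm [-0.05 -0.66 -0.22] turn -0.49 tilt [-1.800e+02 -4.000e-02  9.749e+01] t 19.6 F [0.3 1.  0.2] w 0.0855 q [ 0.1   0.4   0.52  1.89 -0.25  0.92  0.87]
```

View pics/w8.png

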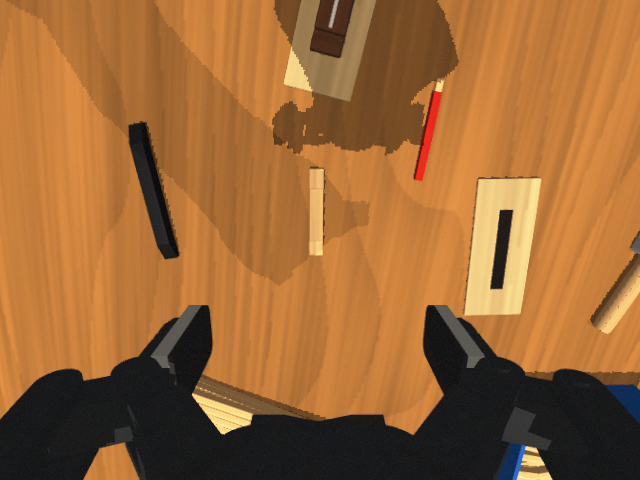

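The short brace is at col 316, rows 168–255, and its board's silhouette is at (502,249).

```bash
python3 - <<'E'
from h import *
w=grab("wrist");G=cv2.cvtColor(w["pixels"],cv2.COLOR_RGB2LAB)[...,2].astype(int)
g=w["pixels"].astype(int)[...,2]
print(g[162:174,316],g[249:261,316])
for z in(0,.004,.008):
    q=ray(w,[(316.5,167.5),(316.5,255.5)],z)[:,:2]*1000;print(z,q.round(1).tolist(),q.mean(0),np.linalg.norm(q[0]-q[1]))
edges(w,632,-318.6,9.1,90,14,.004)
E
python3 go.py 428.5 -303 4 97.4
```

```text
[ 63  60  60  64  57  43  29  52  99 114 114 112] [130 131 130 130 127 138 122  80  55  57  55  56]
0 [[423.5, -256.6], [435.7, -350.0]] [ 429.58923819 -303.3060081 ] 94.15235636094657
0.004 [[423.4, -256.3], [435.6, -348.6]] [ 429.49043698 -302.46263407] 93.14777439241668
0.008 [[423.4, -255.9], [435.4, -347.3]] [ 429.39163577 -301.61926004] 92.14319242388694
centre [ 632.1 -318.1] ang 8.83 W 14.1 n 15 15 end shifts {1: np.float64(0.5), -1: np.float64(0.5)}
d cm [ -0.22  -0.61 -22.82] turn -0.15 tilt [ 1.800e+02 -5.000e-02  9.755e+01] t 19.65 F [ 0.1  0.2 -0.2] w 0.0852 q [ 0.1   0.4   0.52  1.89 -0.25  0.92  0.87]
```

```bash

python3 -m crank '{"travel":[[-0.2,-0.6,-4],[-0.2,-0.6,-8.5],[-0.2,-0.6,-13],[-0.2,-0.6,-17],[-0.2,-0.6,-20.5]],"turn":[[0,0,-0.1],[0,0,-0.1],[0,0,-0.1],[0,0,-0.1],[0,0,-0.1]],"gripper":[0,0,0.2,0.4,0.5]}' 30
python3 -m crank '{"travel":[[0,0,0],[0,0,-0.8],[0,0,-1.4],[0,0,-1.4],[0,0,-1.4]],"turn":[[0,0,0],[0,0,0],[0,0,0],[0,0,0],[0,0,0]],"gripper":[0.5,0.5,0.5,0.5,0.5]}' 30
python3 go.py 428.6 -302.8 3.5 97.4
```

```text
clock: 20.15
position: [0.4287, -0.3024, 0.0254]
tool_rot: [-3.141, -0.001, 1.702]
force: [1.1, -1.2, 0.2]
grip_width: 0.0441
finger_force: 0.0
clock: 20.65
position: [0.4289, -0.3045, 0.014]
tool_rot: [3.141, 0.001, 1.7]
force: [0.2, -0.2, 1.6]
grip_width: 0.043
finger_force: 0.0
d cm [-0.03  0.17 -1.05] turn 0.02 tilt [1.7994e+02 4.0000e-02 9.7380e+01] t 20.65 F [ 0.2 -0.2  1.6] w 0.043 q [ 0.29  0.74  0.3   2.01 -0.47  0.46  1.07]
```

```bash

python3 -m crank '{"travel":[[0,0.15,-0.5],[0,0.15,-1],[0,0.15,-1],[0,0.15,-1],[0,0.15,-1]],"turn":[[0,0,0],[0,0,0],[0,0,0],[0,0,0],[0,0,0]],"gripper":[0.5,0.5,0.7,1,1]}' 30
python3 go.py 428.6 -302.8 3.5 97.4
python3 -m crank '{"travel":[[0,0,0],[0,0,0.5],[0,0,3],[0,0,6],[0,0,8]],"turn":[[0,0,0],[0,0,0],[0,0,0],[0,0,0],[0,0,0]],"gripper":[1,1,1,1,1]}' 30
python3 -m crank '{"travel":[[3.5,-0.3,1],[7.5,-0.6,2],[12,-1,2],[16.5,-1.3,2],[20.4,-1.5,0]],"turn":[[0,0,0.5],[0,0,1],[0,0,1.5],[0,0,1.5],[0,0,1.5]],"gripper":[1,1,1,1,1]}'
python3 -m crank '{"travel":[[0,0,-2],[0,0,-4],[0,0,-6],[0,0,-6],[0,0,-6]],"turn":[[0,0,0],[0,0,0],[0,0,0],[0,0,0],[0,0,0]],"gripper":[1,1,1,1,1]}'
python3 go.py 632.5 -318.3 8 98.9
```

```text
clock: 21.15
position: [0.4283, -0.3031, 0.0032]
tool_rot: [-3.142, 0.0, 1.699]
force: [0.4, 0.1, -0.4]
grip_width: 0.013
finger_force: 29.5
d cm [0.03 0.03 0.03] turn 0.04 tilt [-179.99    0.     97.36] t 21.15 F [ 0.4  0.1 -0.4] w 0.013 q [ 0.3   0.76  0.29  2.01 -0.48  0.44  1.07]
clock: 21.65
position: [0.4286, -0.3032, 0.0851]
tool_rot: [3.141, 0.001, 1.699]
force: [0.6, 0.5, 0.1]
grip_width: 0.0132
finger_force: 29.5
clock: 22.15
position: [0.6359, -0.3183, 0.0858]
tool_rot: [3.138, 0.002, 1.726]
force: [0.6, 0.0, 0.4]
grip_width: 0.0129
finger_force: 29.5
clock: 22.65
position: [0.6323, -0.3181, 0.0235]
tool_rot: [-3.141, 0.0, 1.725]
force: [-0.2, -1.0, 0.8]
grip_width: 0.0127
finger_force: 29.5
d cm [ 0.02 -0.02 -1.55] turn 0.04 tilt [-179.99    0.     98.86] t 22.65 F [-0.2 -1.   0.8] w 0.0127 q [ 0.16  0.94  0.38  1.49 -0.43  0.8   0.86]
```

Aligned. I'll lower, release, lift, and then check all parts from the fixed cameras.

```bash

python3 -m crank '{"travel":[[0,0,-0.8],[0,0,-1.5],[0,0,-1.5],[0,0,-1.5],[0,0,-1.5]],"turn":[[0,0,0],[0,0,0],[0,0,0],[0,0,0],[0,0,0]],"gripper":[1,1,1,0.6,0]}'
python3 -m crank '{"travel":[[0,0,0],[0,0,1],[0,0,4.5],[0,0,9],[0,0,13.5]],"turn":[[0,0,0],[0,0,0],[0,0,0],[0,0,0],[0,0,0]],"gripper":[0,0,0,0,0]}'
python3 -m crank '{"travel":[[0,0,3],[0,0,6],[0,0,8.5],[0,0,8.5],[0,0,8.5]],"turn":[[0,0,0],[0,0,0],[0,0,0],[0,0,0],[0,0,0]],"gripper":[0,0,0,0,0]}'
python3 - <<'E'
from h import *
for i in range(4): w=grab("wrist")
f=grab("scene");g=grab("side")
up=lambda ff,P,r:cv2.resize(ff["pixels"][(c:=proj(ff,np.array(P)/1000)[0].astype(int))[1]-r[1]:c[1]+r[1],c[0]-r[0]:c[0]+r[0]],(200,150),interpolation=cv2.INTER_CUBIC)
P=[(457,306,10),(456.4,100,20),(423.5,-110.7,10),(632.5,-318.3,10)]
top=np.hstack([up(f,p,(60,45)) for p in P]);mid=np.hstack([up(g,p,(60,45)) for p in P])
bot_=cv2.resize(w["pixels"][120:330,180:460],(400,300));z=np.zeros((300,400,3),np.uint8)
cv2.imwrite("pics/chk.png",np.vstack([top,mid,np.hstack([bot_,z])])[:,:,::-1])
edges(w,632.5,-318.3,8.9,90,14,.02,-.5,.5);edges(w,632.5,-318.3,8.9,155,66,.004)
E
python3 go.py 632 -318 230 98.9
```

```text
clock: 23.15
position: [0.6325, -0.318, 0.0083]
tool_rot: [3.141, 0.0, 1.726]
force: [0.1, 0.2, 0.8]
grip_width: 0.0414
finger_force: 0.0
clock: 23.65
position: [0.632, -0.318, 0.1453]
tool_rot: [-3.141, 0.0, 1.725]
force: [0.8, 0.5, -0.1]
grip_width: 0.0856
finger_force: 0.0
clock: 24.15
position: [0.6324, -0.3179, 0.2291]
tool_rot: [3.14, 0.0, 1.726]
force: [-0.9, 0.3, -0.6]
grip_width: 0.0856
finger_force: 0.0
centre [ 631.4 -316.3] ang 8.62 W 12.7 n 15 15 end shifts {1: np.float64(1.25), -1: np.float64(3.0)}
centre [ 632.2 -318.1] ang 8.53 W 65.2 n 15 15 end shifts {1: np.float64(-0.25), -1: np.float64(0.75)}
d cm [-0.02 -0.02  0.26] turn 0.03 tilt [-1.7995e+02 -3.0000e-02  9.8870e+01] t 24.45 F [0.2 0.2 0.5] w 0.0853 q [ 0.11  0.71  0.48  1.37 -0.34  1.14  0.79]
```

View pics/chk.png

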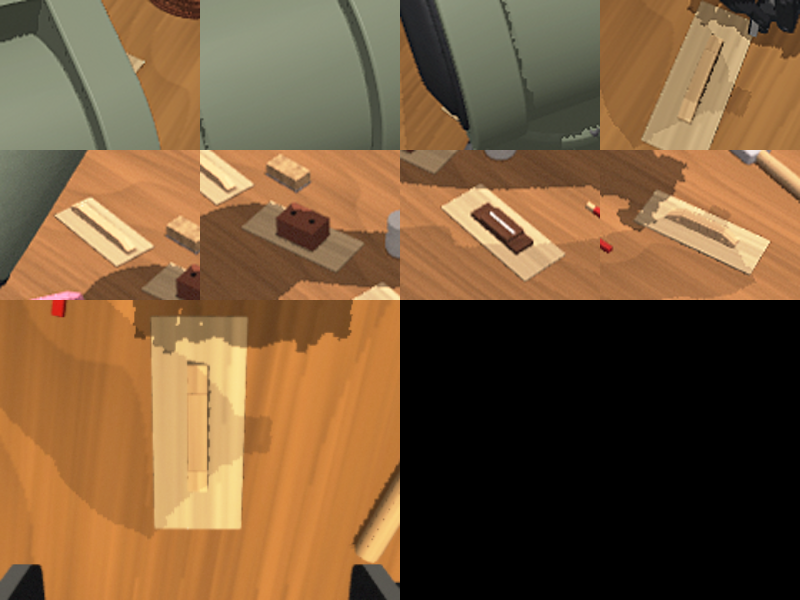

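The short brace lies on its silhouette, within about 1 mm of the board centre. The side view shows the other three on their boards. One pass above them for numbers.

```bash

python3 -m crank '{"travel":[[-2,4,0],[-4,8,0],[-6,12,0],[-8,16,0],[-10,19.5,0]],"turn":[[0,0,-2],[0,0,-4],[0,0,-6],[0,0,-8],[0,0,-8]],"gripper":[0,0,0,0,0]}'
python3 -m crank '{"travel":[[-2,4,0],[-4,8,0],[-6,11,0],[-8,12,0],[-8,12,0]],"turn":[[0,0,0],[0,0,0],[0,0,0],[0,0,0],[0,0,0]],"gripper":[0,0,0,0,0]}'
cat > s.py <<'E'
from h import *
import sys
for i in range(3): w=grab("wrist")
for k in sys.argv[2:]:
    x,y,a,L,W,z=dict(b=(423.5,-110.7,-6.9,50,28,.017),h=(456.4,100,9.9,60,40,.036),l=(457,305.8,-4.5,104,14,.02))[k]
    print(k);edges(w,x,y,a,L,W,z,-.7,.7,r=6);edges(w,x,y,a,155,66,.004,r=6)
    s=proj(w,[x/1000,y/1000,z])[0].astype(int);cv2.imwrite(f"pics/{sys.argv[1]}{k}.png",cv2.resize(w["pixels"][max(0,s[1]-90):s[1]+90,max(0,s[0]-45):s[0]+45],(260,520))[:,:,::-1])
E
python3 s.py f b
python3 -m crank '{"travel":[[0,5,0],[0,9,0],[1,13,0],[2,17,0],[2.5,21,0]],"turn":[[0,0,0],[0,0,0],[0,0,0],[0,0,0],[0,0,0]],"gripper":[0,0,0,0,0]}'
python3 s.py f h
python3 -m crank '{"travel":[[0,4,0],[0,8,0],[0,12,0],[0,16,0],[0,20.5,0]],"turn":[[0,0,0],[0,0,0],[0,0,0],[0,0,0],[0,0,0]],"gripper":[0,0,0,0,0]}'
python3 s.py f l
python3 -c "
import cv2,numpy as np
cv2.imwrite('pics/fin.png',np.hstack([cv2.imread(f'pics/f{k}.png') for k in 'bhl']))"
```

```text
clock: 24.95
position: [0.5313, -0.121, 0.2278]
tool_rot: [-3.141, -0.0, 1.585]
force: [0.9, 0.9, 0.5]
grip_width: 0.0851
finger_force: 0.0
clock: 25.45
position: [0.4504, -0.0013, 0.228]
tool_rot: [-3.14, -0.001, 1.589]
force: [0.5, -0.7, 0.5]
grip_width: 0.0857
finger_force: 0.0
b
centre [ 422.2 -110.7] ang -6.78 W 29.0 n 15 15 end shifts {1: np.float64(-1.0), -1: np.float64(0.75)}
centre [ 423.  -110.6] ang -6.7 W 65.1 n 15 15 end shifts {1: np.float64(-0.25), -1: np.float64(0.25)}
clock: 26.1
position: [0.4787, 0.2083, 0.2279]
tool_rot: [3.141, 0.0, 1.585]
force: [0.4, -0.2, 0.8]
grip_width: 0.0858
finger_force: 0.0
h
centre [457.7  98.3] ang 8.16 W 44.2 n 14 9 end shifts {1: np.float64(-2.5), -1: np.float64(-1.25)}
centre [455.9 100.4] ang 10.25 W 65.3 n 11 15 end shifts {1: np.float64(0.25), -1: np.float64(0.75)}
clock: 26.75
position: [0.4787, 0.4118, 0.2281]
tool_rot: [3.141, 0.001, 1.583]
force: [1.5, 0.0, 0.6]
grip_width: 0.0857
finger_force: 0.0
l
centre [455.7 305.9] ang -4.6 W 12.9 n 14 14 end shifts {1: np.float64(-0.75), -1: np.float64(0.75)}
centre [456.5 306.1] ang -4.45 W 65.1 n 15 15 end shifts {1: np.float64(0.0), -1: np.float64(0.5)}
```

View pics/fin.png

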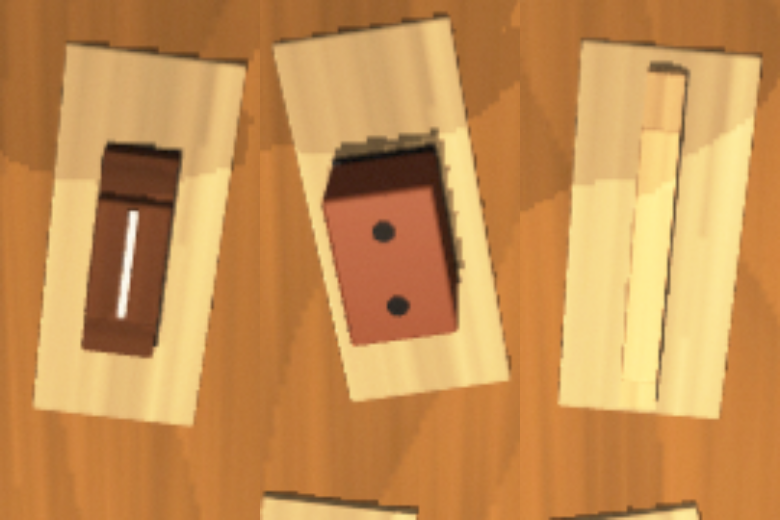

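Bridge and long brace sit within 1 mm. The heel block could be about 2 mm towards -y, so I'll look at it from straight above.

```bash

python3 -m crank '{"travel":[[-0.3,-4,0],[-0.6,-8,0],[-1,-12,0],[-1.4,-16,0],[-1.8,-20,0]],"turn":[[0,0,2],[0,0,4],[0,0,6],[0,0,8],[0,0,8.5]],"gripper":[0,0,0,0,0]}'
python3 -m crank '{"travel":[[0,-4,0],[0,-8,0],[0,-12,0],[0,-16,0],[0,-17.5,0]],"turn":[[0,0,0],[0,0,0.6],[0,0,0.6],[0,0,0.6],[0,0,0.6]],"gripper":[0,0,0,0,0]}'
python3 s.py g h
python3 - <<'E'
from h import *
w=grab("wrist");E_=w["extrinsics"];print("cam",-E_[:3,:3].T@E_[:3,3])
s=proj(w,[[.4564,.1,.036]])[0].astype(int)
cv2.imwrite("pics/heel.png",cv2.resize(w["pixels"][max(0,s[1]-90):s[1]+90,s[0]-60:s[0]+60],(400,600),interpolation=cv2.INTER_CUBIC)[:,:,::-1]);print(s)
E
```

```text
clock: 27.4
position: [0.4595, 0.2085, 0.2282]
tool_rot: [3.141, 0.0, 1.733]
force: [1.0, -0.2, -0.4]
grip_width: 0.0857
finger_force: 0.0
clock: 27.9
position: [0.4588, 0.0316, 0.2284]
tool_rot: [3.141, 0.001, 1.738]
force: [0.2, 0.8, -0.1]
grip_width: 0.0856
finger_force: 0.0
h
centre [455.3  98.2] ang 10.36 W 40.3 n 13 15 end shifts {1: np.float64(-1.25), -1: np.float64(-2.0)}
centre [455.8 100.3] ang 10.28 W 65.3 n 14 15 end shifts {1: np.float64(0.0), -1: np.float64(0.75)}
cam [0.44619222 0.10772192 0.37091466]
[327 144]
```

View pics/heel.png

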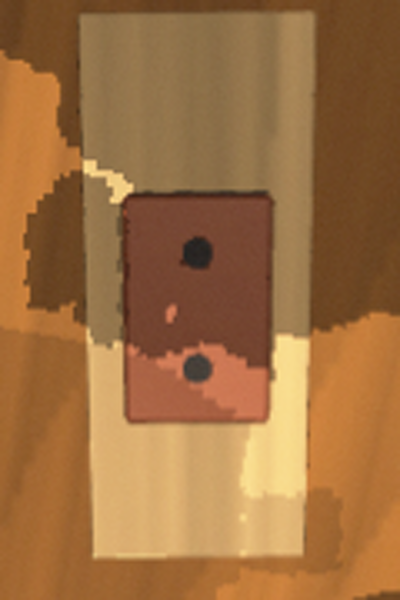

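Straight above, the heel block is about 2 mm short along -y (98.2 against 100.2). I'll regrip and shift it by 2 mm.

```bash

python3 -m crank '{"travel":[[-0.2,4,0],[-0.3,7,-4],[-0.3,7,-8.5],[-0.3,7,-13],[-0.3,7,-17]],"turn":[[0,0,0.3],[0,0,0.3],[0,0,0.3],[0,0,0.3],[0,0,0.3]],"gripper":[0,0,0,0,0]}' 30
python3 -m crank '{"travel":[[0,0,-1],[0,0,-3],[0,0,-4.2],[0,0,-4.2],[0,0,-4.2]],"turn":[[0,0,0],[0,0,0],[0,0,0],[0,0,0],[0,0,0]],"gripper":[0.1,0.2,0.2,0.2,0.2]}' 30
python3 go.py 456 102 13 99.9
```

```text
clock: 28.6
position: [0.4558, 0.1079, 0.056]
tool_rot: [-3.141, 0.0, 1.752]
force: [1.3, 0.0, -0.7]
grip_width: 0.0852
finger_force: 0.0
clock: 29.1
position: [0.4568, 0.1072, 0.017]
tool_rot: [3.141, -0.0, 1.75]
force: [0.0, 0.4, 0.6]
grip_width: 0.0681
finger_force: 0.0
d cm [-0.08 -0.52 -0.4 ] turn -0.37 tilt [ 1.7996e+02 -1.0000e-02  1.0027e+02] t 29.1 F [0.  0.4 0.6] w 0.0681 q [-0.54  0.68  0.25  2.15 -0.45  0.36  0.25]
```

```bash

python3 -m crank '{"travel":[[0,-0.6,-0.2],[0,-0.6,-0.4],[0,-0.6,-0.4],[0,-0.6,-0.4],[0,-0.6,-0.4]],"turn":[[0,0,-0.3],[0,0,-0.3],[0,0,-0.3],[0,0,-0.3],[0,0,-0.3]],"gripper":[0.2,0.2,0.5,1,1]}' 30
python3 go.py 456 102 13 99.9
python3 -m crank '{"travel":[[0,0,0],[0,0,0.3],[0,0,0.5],[-0.03,0.2,0.5],[-0.03,0.2,0.5]],"turn":[[0,0,0],[0,0,0],[0,0,0],[0,0,0],[0,0,0]],"gripper":[1,1,1,1,1]}' 30
python3 -m crank '{"travel":[[0,0,0],[0,0,-0.2],[0,0,-0.45],[0,0,-0.45],[0,0,-0.45]],"turn":[[0,0,0],[0,0,0],[0,0,0],[0,0,0],[0,0,0]],"gripper":[1,1,1,1,1]}' 30
python3 go.py 456 103.6 13 99.9
python3 -m crank '{"travel":[[0,0,0],[0,0,0],[0,0,0],[0,0,0],[0,0,0]],"turn":[[0,0,0],[0,0,0],[0,0,0],[0,0,0],[0,0,0]],"gripper":[1,0.7,0.3,0,0]}'
python3 -m crank '{"travel":[[0,0,0.5],[0,0,4],[0,0,8.5],[0,0,13],[0,0,17]],"turn":[[0,0,0],[0,0,0],[0,0,0],[0,0,0],[0,0,0]],"gripper":[0,0,0,0,0]}'
python3 -m crank '{"travel":[[0,-4,2],[0,-7,4],[0,-7,4.5],[0,-7,4.5],[0,-7,4.5]],"turn":[[0,0,0],[0,0,0],[0,0,0],[0,0,0],[0,0,0]],"gripper":[0,0,0,0,0]}'
python3 s.py k h
```

```text
clock: 29.6
position: [0.4565, 0.1011, 0.0124]
tool_rot: [3.141, -0.0, 1.745]
force: [-1.5, -1.2, 6.5]
grip_width: 0.0396
finger_force: 30.1
d cm [-0.05  0.09  0.06] turn -0.07 tilt [ 1.7998e+02 -1.0000e-02  9.9970e+01] t 29.6 F [-1.5 -1.2  6.5] w 0.0396 q [-0.52  0.69  0.24  2.15 -0.45  0.35  0.26]
clock: 30.1
position: [0.4561, 0.1034, 0.0172]
tool_rot: [3.141, -0.0, 1.745]
force: [0.2, 0.0, -1.0]
grip_width: 0.0392
finger_force: 30.6
clock: 30.6
position: [0.456, 0.103, 0.0124]
tool_rot: [-3.141, 0.0, 1.745]
force: [0.3, 0.1, -1.0]
grip_width: 0.0398
finger_force: 30.7
d cm [0.   0.06 0.06] turn -0.07 tilt [-179.98    0.     99.97] t 30.6 F [ 0.3  0.1 -1. ] w 0.0398 q [-0.53  0.69  0.24  2.15 -0.45  0.35  0.26]
clock: 31.1
position: [0.4561, 0.1031, 0.0126]
tool_rot: [3.142, 0.0, 1.745]
force: [0.4, -0.1, -0.0]
grip_width: 0.081
finger_force: 0.0
clock: 31.6
position: [0.4559, 0.1028, 0.1849]
tool_rot: [3.141, -0.0, 1.744]
force: [0.1, 0.2, 0.4]
grip_width: 0.0857
finger_force: 0.0
clock: 32.1
position: [0.4558, 0.0339, 0.2272]
tool_rot: [-3.141, -0.0, 1.746]
force: [1.0, 0.3, -0.3]
grip_width: 0.0852
finger_force: 0.0
h
centre [455.5 100.2] ang 10.77 W 40.3 n 15 14 end shifts {1: np.float64(0.25), -1: np.float64(0.5)}
centre [455.8 100.3] ang 10.23 W 65.4 n 14 14 end shifts {1: np.float64(0.0), -1: np.float64(0.75)}
```

```bash
python3 - <<'E'
from h import *
f=grab("scene")
print("jar",ray(f,[(356,250)],.04))
cv2.imwrite("pics/end.png",f["pixels"][:,:,::-1])
E
python3 go.py 456 30 230 99.9
```

```text
jar [[ 0.5302735  -0.00647916  0.04      ]]
d cm [ 0.02 -0.36  0.3 ] turn -0.13 tilt [-1.7994e+02  1.0000e-02  1.0003e+02] t 32.3 F [ 0.6  0.5 -0.1] w 0.0856 q [-0.65  0.3   0.55  2.05 -0.2   0.85  0.19]
```

View pics/kh.png

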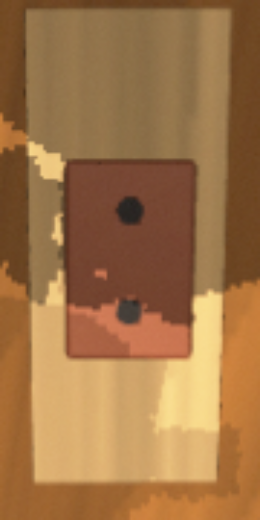

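The heel block is now centred on its board (455.5,100.2 against 455.8,100.3). The arm is clear of everything, so I'm handing in.

```bash
python3 -c "
from workcell import bot
print(bot.job_done())"
```

```text
the job is handed in; nothing more can be done
None
```

All four parts are set flat and let go on their own silhouettes, each within about 1 mm as far as the pictures show; the arm never went near the glue jar, and I handed the job in at about 32 s of the 102 s allowed.

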